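Clear the offcuts and crack open a stuck pad keeper

TASK

The lid of the polishing-pad keeper (the low steel box) is stuck to its seal and three wood offcuts lie on top of it. Pick up the bench brush, sweep all three offcuts off the closed lid into the open tray beside the box without touching them with the gripper, and set the brush back down on the bench clear of the box and tray. Then take the lid by its tab, pull it free of the seal and finish while still holding it just ajar, its front edge raised about 4 cm so that the fumes can escape, never letting it fly wide open, and leave the glue bottle standing where it is.

Things in the scene. Friction and masses are not known exactly. Their poses are not given: they have to be found in the camera images.
- keeper: The pad keeper: a low open steel box fixed to the bench, 170 (x) x 210 (y) x 50 mm high, covered by a flat steel lid. Origin at the centre of its underside, on the bench; its own -x is its front (tab side), turned by its yaw. The closed lid's plate is 240 mm along the box's y (15 mm overhang each side) and reaches from x = -95 to +95 mm of the box; its flat top is 61 mm above the bench.
- lid (a joint): Lid angle, rad: 0 shut, growing as the front edge rises, stop at 1.3. Lid 0.35 kg, free hinge: let go, it falls back almost shut. Sticky seal: the pull at the tab grows to a peak of 9 to 12 N at about 0.04 rad (8 mm of lift), then it lets go suddenly with a small upward jump, gone by 0.06 rad; after that only the weight (2 N at the tab) remains. 0.22 rad raises the front edge about 40 mm.
- lid_hinge (a point): Middle of the lid's hinge axis, which runs along the box's y axis, at the top of the back wall: 85 mm behind the box's centre (+x) and 50 mm above the bench. The lid swings up about it.
- lid_tab (a point): Centre of the dark wooden tab to grip, which stands up from the middle of the lid's front lip: 14 mm thick (lid x), 44 mm wide (lid y), 34 mm tall, its foot on the lid's top face and its upper end 17 mm above this point. 200 mm in front of the hinge line (lid -x) and, when shut, 78 mm above the bench. The axes are the lid's; it moves with the lid.
- tray: Low black open tray fixed close against the left or the right side of the keeper (the rack is on the other side), 170 (x) x 120 (y) x 35 mm high, walls and floor about 4 mm, same yaw as the keeper. Origin at the centre of its underside, 169 mm from the keeper's centre along the keeper's y; the lid overhangs its near wall by about 10 mm.
- brush_grip (a point): Centre of the upright wooden grip of the bench brush. The brush stands on its bristles: a stiff row of black bristles 146 (x) x 24 (y) x 30 mm high under a wooden back 150 x 30 mm (top 46 mm above the bristle tips), with a grip rib 80 long (x), 20 thick (y) and 50 mm tall on top. This point is 74 mm above the bristle tips and 22 mm below the top of the rib. x runs along the brush. Mass about 0.18 kg. It stands on the bench left or right of the keeper.
- chipa_mid (a point): Centre of a dark hardwood offcut, 36 x 22 x 18 mm, 12 g, lying on the lid.
- chipb_mid (a point): Centre of a hardwood offcut, 30 x 26 x 20 mm, 12 g, lying on the lid.
- chipc_mid (a point): Centre of a pale round dowel slice, 34 mm across, 16 mm thick, 11 g, lying flat on the lid.
- rack: Fixed plywood rack with three sanding blocks, 160 (x) x 110 (y) x 38 mm high, on the side of the keeper without the tray. Origin at the centre of its underside.
- glue_mid (a point): Bystander: centre of a white glue bottle, 60 mm across, 150 mm tall, on the bench on the opposite side from the brush.
There are look-alikes about, which are no part of the job. What is shaped like the part that bears chipa_mid but orange or turquoise is not meant.

How it is judged:
On the way, in this order (a step that is already met when the one before it is completed fails the run):
1. the brush is lifted from the bench (height (world z) of brush_grip above 0.11 m), for 0.1 s.
2. all three offcuts lie in the tray, the lid still shut (x of chipa_mid in the frame of tray between -0.085 and 0.085 m and y of chipa_mid in the frame of tray between -0.06 and 0.06 m and height (world z) of each of chipa_mid, chipb_mid, chipc_mid below 0.052 m and x of chipb_mid in the frame of tray between -0.085 and 0.085 m and y of chipb_mid in the frame of tray between -0.06 and 0.06 m and x of chipc_mid in the frame of tray between -0.085 and 0.085 m and y of chipc_mid in the frame of tray between -0.06 and 0.06 m and value of joint lid below 0.03 rad), for 0.2 s.
3. the brush is set down on the bench and let go, the lid still shut (height (world z) of brush_grip below 0.085 m and contact force between brush and the fingers below 0.1 N and contact force between brush and tray below 0.1 N and value of joint lid below 0.03 rad), for 0.2 s.
4. the lid is free of its seal (value of joint lid above 0.1 rad), for 0.1 s.
At the end, for the whole second after the job is handed in: The gripper holds the lid ajar and still, at 0.13 to 0.36 rad (front edge about 25 to 65 mm up), carried by the fingers and by nothing else; all three offcuts lie in the tray; the brush rests on the bench, let go, not on the lid or the tray (value of joint lid between 0.13 and 0.36 rad and velocity of joint lid between -0.05 and 0.05 rad/s and contact force between the fingers and lid above 0.5 N and contact force between lid and brush below 0.1 N and contact force between lid and chipa below 0.1 N and contact force between lid and chipb below 0.1 N and contact force between lid and chipc below 0.1 N and x of chipa_mid in the frame of tray between -0.085 and 0.085 m and y of chipa_mid in the frame of tray between -0.06 and 0.06 m and height (world z) of each of chipa_mid, chipb_mid, chipc_mid below 0.052 m and x of chipb_mid in the frame of tray between -0.085 and 0.085 m and y of chipb_mid in the frame of tray between -0.06 and 0.06 m and x of chipc_mid in the frame of tray between -0.085 and 0.085 m and y of chipc_mid in the frame of tray between -0.06 and 0.06 m and height (world z) of brush_grip below 0.085 m and contact force between brush and the fingers below 0.1 N and contact force between brush and tray below 0.1 N and linear speed of brush below 0.02 m/s); the arm keeps its last pose, push and grip.
It fails at once if the lid is opened while an offcut is still outside the tray (value of joint lid above 0.06 rad and not ((x of chipa_mid in the frame of tray between -0.085 and 0.085 m and y of chipa_mid in the frame of tray between -0.06 and 0.06 m and height (world z) of chipa_mid below 0.052 m) and (x of chipb_mid in the frame of tray between -0.085 and 0.085 m and y of chipb_mid in the frame of tray between -0.06 and 0.06 m and height (world z) of chipb_mid below 0.052 m) and (x of chipc_mid in the frame of tray between -0.085 and 0.085 m and y of chipc_mid in the frame of tray between -0.06 and 0.06 m and height (world z) of chipc_mid below 0.052 m))).
It fails at once if the lid flies wide open (over 0.55 rad) (value of joint lid above 0.55 rad).
It fails at once if the gripper touches an offcut (contact force between any of the fingers, the arm and chipa above 0.5 N or contact force between any of the fingers, the arm and chipb above 0.5 N or contact force between any of the fingers, the arm and chipc above 0.5 N).
It fails at once if the glue bottle is displaced (over 30 mm) or tipped (distance of glue_mid from where it was at the start of the episode above 0.03 m or angle between glue_mid's own z axis and vertical above 0.4 rad).
It also fails if it takes over 72 s, if anything falls off the work surface, if the arm or the gripper's body presses on something with over 40 N, if the wrist force passes 120 N, or if a joint passes its speed limit or range.

ROBOT

A 7-joint arm with a two-finger parallel gripper is mounted at the origin on the work surface. World frame = base frame: x ahead of the robot, y to its left, z up, the work surface at z = 0. Lengths are in m, angles in rad, forces in N, time in s.
With the tool pointing down it reaches from about 0.4 to 0.875 m from the base axis. Payload 19.3 kg.
Tool frame: the origin (TCP) lies at the very end of the fingers, on their centre line; the grasp point (between the pads) lies 19 mm behind it; z points along the fingers, y is the line along which they close (so a half turn about z gives the same grasp; the last joint's range is limited). The gripper opens to 85 mm and grips with 20 to 120 N. Pads are 22 mm wide; open, the fingers measure 114 mm over their backs; the gripper's body (76 mm by 85 mm) begins 54 mm behind the grasp point. The pads swing forward as they close: fully open they stand 13 mm farther back than shut.
Start: joints at [1.201, 0.521, -0.036, 1.599, 0.021, 1.021, -0.113], TCP at [0.185, -0.597, 0.231] pointing down, gripper open.
Joint ranges: [-2.91, 2.91], [-0.3, 2.13], [-1.5, 1.42], [0.17, 2.43], [-1.26, 4.41], [0.16, 1.93], [-2.52, 2.52]. Speed limits (rad/s): [1.89, 1.89, 2.39, 2.39, 3.01, 3.01, 3.01].

INTERFACE

Orientations are given as [roll, pitch, yaw] about the fixed x, y, z axes, in that order (R = Rz(yaw) Ry(pitch) Rx(roll)).
In Python, from workcell import monitor, optics, job_done gives the robot as it stands.
- The arm moves only by the shell command python3 -m handwheel 'ROWS' [FORCE]. ROWS is JSON, a list of rows, each an object of numbers: "dx", "dy", "dz": the shift along the tool's x, y, z in cm; "wx", "wy", "wz": the turn, a rotation vector about the tool's x, y, z in rad; "claw": the opening in per cent of the stroke, from 0 (shut) to 100 (fully open). A call has 1 to 8 rows; each row shifts and turns the commanded pose from where the row before left it, along the tool's axes as they then stand; what a row does not reach is not made up. A row lasts 1/8 s, in which the tool goes at most 62.5 mm and 10.7 degrees, less where a joint would pass 70% of its speed; a pose out of reach is approached as far as the arm can. A call with a gripper value outside its range is refused whole. The fingers move at their own pace and stop on an object; FORCE is the grip in N (left out, the last holds). Time passes only in rows, so rows that do not move let the fingers close. It gives the time, the measured TCP pose, the force, the opening and the grip force at its end, in the units of the state.
- monitor.observe(): the state, without advancing time (a new reading comes with each control period).
- optics.grab_frame(name): name is "scene" or "top"; returns a dict with "frame" (480x640x3 uint8, blue, green, red), "fovy" (degrees; the focal length in pixels is half the picture's height over the tangent of half this angle, whatever the lens; pixels are square), "cx", "cy" (the principal point, pixels), "k1" (the pictures are not rectified: a ray, as slopes to the right and down, at radius r is drawn at 1 + k1 r^2 times it, then the intrinsics apply), "R" (3x3) and "t" (3): a world point X has camera coordinates R X + t. Camera axes: x right, y down, z forward; pixel columns grow to the right and rows downward; lengths in m; the calibration is good to about 2 mm. A picture is of the moment at which its call begins. There is no depth.
- job_done(): hands the job in; it is judged then, once.
Trained networks look in the newest picture that a camera, given by its name, has taken for a name from the list of things; names that differ only in an ending like _2 or _b are one class to them, and where a whole thing is asked for, a point or a joint stands for the part that bears it (a point fixed in the world has none). Each returns a list of dicts, best first, with "p" (0 to 1); they miss things now and then, are a little off and sometimes report something else, mostly with a low value. They report only what shows in the picture. A call takes as long as a camera call. They do not tell look-alikes from the thing itself.
- optics.masks_of(name, camera): "region" (480x640 bool, what is visible of it) and "rect" ([left, top, width, height] in pixels, round what is visible of it).
The state is a dict: "clock": time; "qpos": joint angles; "qd": joint speeds; "joint_efforts": joint torques, N m; "position": TCP position; "tool_rot": TCP orientation; "force": force on the tool from outside, world axes, zero at the start; "moment": the same for the moment, N m; "grip_width": finger opening in m; "finger_force": force on a finger pad.
Only numpy, scipy, OpenCV 4.12 (cv2) and the standard library are available. Lean on these libraries where they do the work, as an engineer would, in place of code of your own. Each camera call takes 0.05 s, during which the arm holds its last target. There are 200 camera calls.

## Working session

There is one attempt and no reset: what is moved stays moved. The work goes in short steps, Python scripts to look and compute and a shell command to move; the robot and the scene stay as the last step left them, time stands still between calls to the robot, and variables do not carry over. Pictures are saved under pics/ and viewed, at most 13 in all, crops included, and the job is handed in when it is done.

```bash
mkdir -p pics; ls; cat > h.py <<'E'
import numpy as np, cv2
from workcell import monitor, optics, job_done
def cam(n):
    return optics.grab_frame(n)
def ray(f,u,v):
    fl=240/np.tan(np.radians(f["fovy"])/2)
    d=np.array([(u-f["cx"])/fl,(v-f["cy"])/fl]); s=d.copy()
    for _ in range(20): s=d/(1+f["k1"]*(s@s))
    R=np.array(f["R"]);t=np.array(f["t"])
    w=R.T@np.array([s[0],s[1],1.]); return -R.T@t, w/np.linalg.norm(w)
def onz(f,u,v,z):
    c,w=ray(f,u,v); return c+w*(z-c[2])/w[2]
def proj(f,X):
    fl=240/np.tan(np.radians(f["fovy"])/2)
    p=np.array(f["R"])@np.array(X)+np.array(f["t"]); s=p[:2]/p[2]; s=s*(1+f["k1"]*(s@s))
    return np.array([f["cx"],f["cy"]])+fl*s
def tri(f1,p1,f2,p2):
    A=np.zeros((3,3));b=np.zeros(3)
    for f,p in((f1,p1),(f2,p2)):
        c,w=ray(f,*p);M=np.eye(3)-np.outer(w,w);A+=M;b+=M@c
    return np.linalg.solve(A,b)
E
python3 - <<'E'
from h import *
s=monitor.observe(); print({k:np.round(v,3).tolist() for k,v in s.items()})
for n in("scene","top"):
    f=cam(n); cv2.imwrite(f"pics/{n}0.png",f["frame"]); print(n,f["fovy"],f["k1"],(-np.array(f["R"]).T@np.array(f["t"])).round(3))
    for o in("keeper","lid_tab","tray","brush_grip","chipa_mid","chipb_mid","chipc_mid","rack","glue_mid"):
        for m in optics.masks_of(o,n)[:3]:
            ys,xs=np.nonzero(m["region"]); print(o,round(m["p"],2),m["rect"],(round(xs.mean(),1),round(ys.mean(),1)) if len(xs) else None)
E
```

```text
pics
{'clock': 0.0, 'qpos': [1.201, 0.522, -0.036, 1.6, 0.021, 1.021, -0.113], 'qd': [0.001, 0.002, -0.0, -0.0, -0.002, -0.0, 0.001], 'joint_efforts': [-0.001, -92.713, 1.979, -36.993, 0.018, 0.008, -0.0], 'position': [0.184, -0.597, 0.231], 'tool_rot': [-3.14, 0.0, 0.3], 'force': [-0.506, 0.703, 0.24], 'moment': [0.073, 0.021, 0.063], 'finger_force': 0.0, 'grip_width': 0.085}
scene 44.14129653277017 0.048430759823605396 [1.534 0.597 1.074]
keeper 0.9 [261.1, 201.0, 114.2, 90.1] (np.float64(319.0), np.float64(244.1))
keeper 0.73 [331.4, 234.3, 17.3, 10.3] (np.float64(339.4), np.float64(241.0))
lid_tab 0.62 [261.9, 201.1, 118.4, 77.5] (np.float64(320.9), np.float64(239.7))
tray 0.97 [343.1, 240.0, 71.0, 73.3] (np.float64(377.8), np.float64(275.9))
brush_grip 0.89 [457.1, 275.5, 43.8, 55.7] (np.float64(478.8), np.float64(301.8))
chipa_mid 0.66 [320.7, 206.2, 10.3, 3.9] (np.float64(325.4), np.float64(208.3))
chipa_mid 0.59 [313.8, 230.4, 10.5, 16.1] (np.float64(319.0), np.float64(237.6))
chipa_mid 0.59 [248.8, 265.9, 11.3, 17.0] (np.float64(253.2), np.float64(273.9))
chipc_mid 0.68 [331
[... 851 characters left out ...]
202.8, 121.7, 107.3] (np.float64(325.1), np.float64(252.6))
brush_grip 0.71 [109.6, 235.5, 42.2, 72.7] (np.float64(129.9), np.float64(270.9))
chipa_mid 0.76 [317.4, 239.0, 9.0, 18.8] (np.float64(323.9), np.float64(245.2))
chipa_mid 0.54 [311.4, 167.4, 9.1, 17.0] (np.float64(314.4), np.float64(174.8))
chipa_mid 0.46 [360.4, 179.3, 16.2, 18.0] (np.float64(367.8), np.float64(187.0))
chipb_mid 0.67 [344.4, 240.8, 11.7, 15.3] (np.float64(350.8), np.float64(249.2))
chipc_mid 0.47 [291.6, 246.1, 16.1, 17.6] (np.float64(300.0), np.float64(253.7))
rack 0.56 [379.8, 216.3, 48.8, 70.2] (np.float64(404.1), np.float64(250.8))
glue_mid 0.94 [497.1, 264.4, 50.3, 36.0] (np.float64(520.7), np.float64(280.8))
```

```bash
python3 - <<'E'
import cv2
a=cv2.imread("pics/top0.png")[150:350,80:346+0]; 
a=cv2.imread("pics/top0.png")
cv2.imwrite("pics/topc.png",cv2.resize(a[150:330,90:400],(800,464),interpolation=cv2.INTER_CUBIC))
b=cv2.imread("pics/scene0.png")
cv2.imwrite("pics/scenec.png",cv2.resize(b[130:340,200:520],(800,525),interpolation=cv2.INTER_CUBIC))
E
```

```text
(no output)
```

View pics/topc.png

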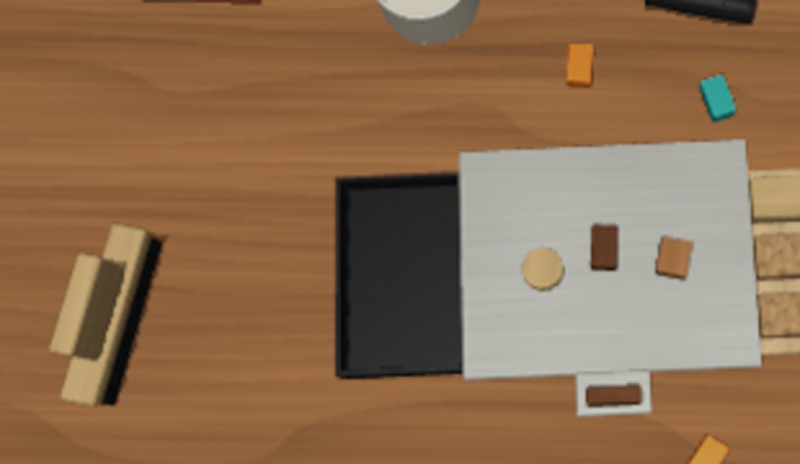

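View pics/scenec.png

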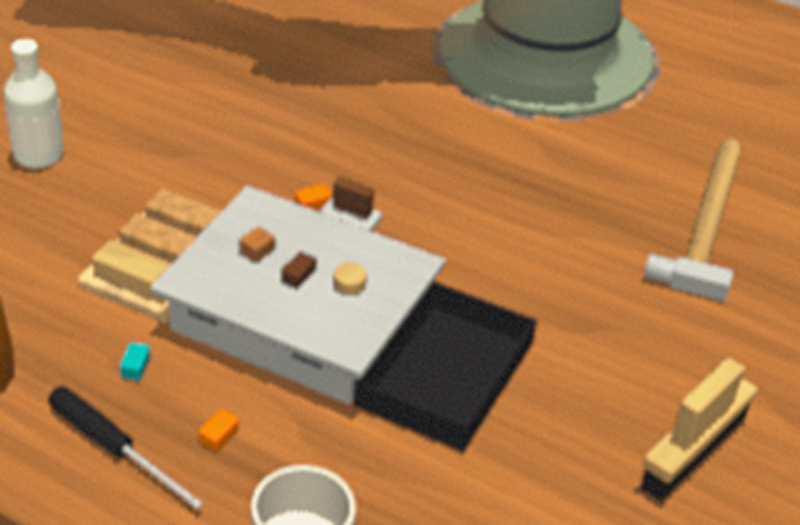

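```bash
python3 - <<'E'
from h import *
np.set_printoptions(precision=4,suppress=True)
T=cam("top");S=cam("scene")
t=lambda x,y:(90+x/2.581,150+y/2.578)
s=lambda x,y:(200+x/2.5,130+y/2.5)
L=[onz(T,*t(*p),.061) for p in((459,153),(745,140),(760,366),(464,379))]
print("lid T",*L,"ctr",sum(L)/4, [np.linalg.norm(L[i]-L[(i+1)%4]) for i in range(4)])
L2=[onz(S,*s(*p),.061) for p in((358,375),(152,287),(248,186),(445,263))]
print("lid S",*L2,"ctr",sum(L2)/4)
for a in(0,3): print("yaw",np.arctan2(*(L[0]-L[1])[:2]), np.arctan2(*(L[3]-L[2])[:2]),np.arctan2(*(L2[0]-L2[1])[:2]))
print("lidcorner tri",tri(T,t(459,153),S,s(358,375)),tri(T,t(745,140),S,s(152,287)))
for n,a,b in(("ribtop",(77,305),(711,384)),("tabtop",(613,396),(354,189)),("chipc",(543,269),(350,275)),("chipa",(604,247),(300,267)),("chipb",(674,258),(257,240)),("backend_hi",(131,228),None),("backend_lo",(82,402),None)):
    if b: print(n,tri(T,t(*a),S,s(*b)))
    else: print(n,onz(T,*t(*a),.046))
for p in((80,254),(103,258),(75,356),(50,350)): print("rib",onz(T,*t(*p),.096))
for p in((730,358),(746,367),(678,402)): print("ribS",onz(S,*s(*p),.096))
m=optics.masks_of("glue_mid","top")[0]; print(onz(T,520,280,.075), onz(S,212.9,173.2,.07))
for p in((337,178),(337,377)): print("tray",onz(T,*t(*p),.035))
E
```

```text
lid T [0.6731 0.1265 0.061 ] [ 0.688  -0.1121  0.061 ] [ 0.4992 -0.1227  0.061 ] [0.4848 0.1144 0.061 ] ctr [0.5863 0.0015 0.061 ] [np.float64(0.239072333739419), np.float64(0.18903879980214436), np.float64(0.2375780225458727), np.float64(0.18863203509510146)]
lid S [0.6817 0.1285 0.061 ] [ 0.6923 -0.1071  0.061 ] [ 0.5057 -0.1181  0.061 ] [0.4965 0.1204 0.061 ] ctr [0.594  0.0059 0.061 ]
yaw -0.062335275509767515 -0.06063803513079123 -0.044850729206794906
yaw -0.062335275509767515 -0.06063803513079123 -0.044850729206794906
lidcorner tri [0.6756 0.1264 0.0543] [ 0.6888 -0.1116  0.0564]
ribtop [0.536  0.4164 0.0904]
tabtop [ 0.4715 -0.0052  0.0849]
chipc [0.5741 0.0532 0.0691]
chipa [0.5927 0.0046 0.0696]
chipb [ 0.5844 -0.0528  0.0718]
backend_hi [0.6079 0.4007 0.046 ]
backend_lo [0.4625 0.4258 0.046 ]
rib [0.5754 0.4169 0.096 ]
rib [0.5724 0.3985 0.096 ]
rib [0.4948 0.4119 0.096 ]
rib [0.4991 0.4318 0.096 ]
ribS [0.5014 0.4189 0.096 ]
ribS [0.5043 0.4352 0.096 ]
ribS [0.5801 0.4003 0.096 ]
[ 0.527 -0.397  0.075] [ 0.5357 -0.3958  0.07  ]
tray [0.6568 0.2337 0.035 ]
tray [0.487  0.2228 0.035 ]
```

```bash
python3 -m handwheel '[{"wz":0.158,"dz":-0.5,"claw":100},{"wz":0.158,"dz":-0.5},{"wz":0.159,"dz":-0.5}]' 60
python3 -m handwheel '[{"dx":2.0,"dy":-5.4},{"dx":2.0,"dy":-5.4},{"dx":2.0,"dy":-5.4},{"dx":2.0,"dy":-5.4},{"dx":2.0,"dy":-5.4},{"dx":2.0,"dy":-5.4},{"dx":2.0,"dy":-5.4},{"dx":2.0,"dy":-5.4}]'
cat >> h.py <<'E'
def to(x,y,z,yaw=None):
    s=monitor.observe();p=np.array(s["position"]);r,pi,ya=s["tool_rot"]
    d=np.array([x,y,z])-p
    c,k=np.cos(ya),np.sin(ya)
    print("pos",p.round(4),"rpy",np.round(s["tool_rot"],3),"F",np.round(s["force"],1),"grip",round(s["grip_width"],4),round(s["finger_force"],1),"t",round(s["clock"],2))
    print("tool cm",np.round([100*(c*d[0]+k*d[1]),100*(k*d[0]-c*d[1]),-100*d[2]],2), "wz",None if yaw is None else round(ya-yaw,3))
E
python3 -c "
from h import *
to(.537,.4155,.2,-.175)"
```

```text
pos [ 0.1845 -0.5971  0.2313] rpy [-3.142 -0.     0.3  ] F [ 0.2 -0.2  0.1] grip 0.0855 0.0 t 1.15
tool cm [ 63.57 -86.34   3.13] wz 0.475schema error: expected keys dx, dy, dz, wx, wy, wz, claw
schema error: expected keys dx, dy, dz, wx, wy, wz, claw
```

```bash
python3 -m handwheel '[{"dx":0,"dy":0,"dz":-0.5,"wx":0,"wy":0,"wz":0.158,"claw":100},{"dx":0,"dy":0,"dz":-0.5,"wx":0,"wy":0,"wz":0.158,"claw":100},{"dx":0,"dy":0,"dz":-0.5,"wx":0,"wy":0,"wz":0.159,"claw":100}]' 60
python3 -m handwheel '[{"dx":2,"dy":-5.4,"dz":0,"wx":0,"wy":0,"wz":0,"claw":100},{"dx":2,"dy":-5.4,"dz":0,"wx":0,"wy":0,"wz":0,"claw":100},{"dx":2,"dy":-5.4,"dz":0,"wx":0,"wy":0,"wz":0,"claw":100},{"dx":2,"dy":-5.4,"dz":0,"wx":0,"wy":0,"wz":0,"claw":100},{"dx":2,"dy":-5.4,"dz":0,"wx":0,"wy":0,"wz":0,"claw":100},{"dx":2,"dy":-5.4,"dz":0,"wx":0,"wy":0,"wz":0,"claw":100},{"dx":2,"dy":-5.4,"dz":0,"wx":0,"wy":0,"wz":0,"claw":100},{"dx":2,"dy":-5.4,"dz":0,"wx":0,"wy":0,"wz":0,"claw":100}]'
python3 -c "
from h import *
to(.537,.4155,.2,-.175)"
```

```text
clock: 1.52
position: [0.1845, -0.5971, 0.2464]
tool_rot: [-3.142, 0.0, -0.181]
force: [0.5, 1.3, -0.8]
grip_width: 0.0857
finger_force: 0.0
clock: 2.52
position: [0.4182, -0.198, 0.2466]
tool_rot: [3.141, -0.001, -0.175]
force: [1.3, -0.4, -0.6]
grip_width: 0.0855
finger_force: 0.0
pos [ 0.4182 -0.198   0.2466] rpy [ 3.141e+00 -1.000e-03 -1.750e-01] F [ 1.3 -0.4 -0.6] grip 0.0855 0.0 t 2.52
tool cm [  0.99 -62.48   4.66] wz -0.0
```

```bash
python3 -m handwheel '[{"dx":0,"dy":-5.8,"dz":0,"wx":0,"wy":0,"wz":0,"claw":100},{"dx":0,"dy":-5.8,"dz":0,"wx":0,"wy":0,"wz":0,"claw":100},{"dx":0,"dy":-5.8,"dz":0,"wx":0,"wy":0,"wz":0,"claw":100},{"dx":0,"dy":-5.8,"dz":0,"wx":0,"wy":0,"wz":0,"claw":100},{"dx":0,"dy":-5.8,"dz":0,"wx":0,"wy":0,"wz":0,"claw":100},{"dx":0,"dy":-5.8,"dz":0,"wx":0,"wy":0,"wz":0,"claw":100},{"dx":0,"dy":-5.8,"dz":0,"wx":0,"wy":0,"wz":0,"claw":100},{"dx":0,"dy":-5.8,"dz":0,"wx":0,"wy":0,"wz":0,"claw":100}]' >/dev/null
python3 -m handwheel '[{"dx":0.3,"dy":-5.3,"dz":1,"wx":0,"wy":0,"wz":0,"claw":100},{"dx":0.3,"dy":-5.3,"dz":2,"wx":0,"wy":0,"wz":0,"claw":100},{"dx":0.4,"dy":-5.5,"dz":2,"wx":0,"wy":0,"wz":0,"claw":100},{"dx":0,"dy":0,"dz":4,"wx":0,"wy":0,"wz":0,"claw":100},{"dx":0,"dy":0,"dz":3,"wx":0,"wy":0,"wz":0,"claw":100},{"dx":0,"dy":0,"dz":0,"wx":0,"wy":0,"wz":0,"claw":100}]' >/dev/null
python3 -c "
from h import *
to(.537,.4155,.055,-.175)
T=cam('top');S=cam('scene')
a=T['frame'][200:340,80:240];b=S['frame'][200:340,410:570]
cv2.imwrite('pics/g1.png',np.hstack([cv2.resize(a,(400,350),interpolation=2),cv2.resize(b,(400,350),interpolation=2)]))
p=monitor.observe()['position'];print(proj(T,p),proj(S,p))
"
```

```text
pos [0.5352 0.4134 0.1243] rpy [ 3.139e+00  2.000e-03 -1.750e-01] F [-0.5  0.4 -0.3] grip 0.0853 0.0 t 4.28
tool cm [ 0.14 -0.24  6.93] wz 0.0
[112.80810136 264.87378245] [487.185165   271.93519016]
```

View pics/g1.png

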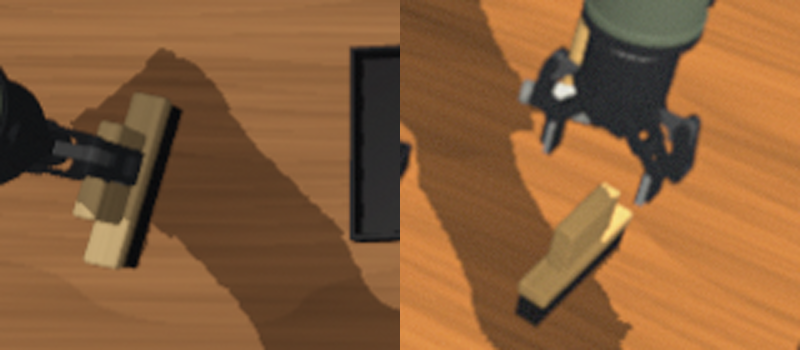

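```bash
python3 -m handwheel '[{"dx":0.1,"dy":-0.2,"dz":3,"wx":0,"wy":0,"wz":0,"claw":100},{"dx":0,"dy":0,"dz":2.5,"wx":0,"wy":0,"wz":0,"claw":100},{"dx":0,"dy":0,"dz":1.3,"wx":0,"wy":0,"wz":0,"claw":100},{"dx":0,"dy":0,"dz":0,"wx":0,"wy":0,"wz":0,"claw":100}]' 60
python3 -m handwheel '[{"dx":0,"dy":0,"dz":0,"wx":0,"wy":0,"wz":0,"claw":0},{"dx":0,"dy":0,"dz":0,"wx":0,"wy":0,"wz":0,"claw":0},{"dx":0,"dy":0,"dz":0,"wx":0,"wy":0,"wz":0,"claw":0},{"dx":0,"dy":0,"dz":0,"wx":0,"wy":0,"wz":0,"claw":0},{"dx":0,"dy":0,"dz":0,"wx":0,"wy":0,"wz":0,"claw":0},{"dx":0,"dy":0,"dz":0,"wx":0,"wy":0,"wz":0,"claw":0}]' 60
```

```text
clock: 4.88
position: [0.5378, 0.4159, 0.0588]
tool_rot: [-3.141, -0.0, -0.175]
force: [-0.1, 0.4, 0.6]
grip_width: 0.0853
finger_force: 0.0
clock: 5.62
position: [0.5378, 0.416, 0.0588]
tool_rot: [-3.141, -0.0, -0.175]
force: [-0.7, -0.7, 6.1]
grip_width: 0.0195
finger_force: 59.7
```

```bash
python3 -m handwheel '[{"dx":0,"dy":0,"dz":-2,"wx":0,"wy":0,"wz":0,"claw":0},{"dx":0,"dy":0,"dz":-4,"wx":0,"wy":0,"wz":0,"claw":0},{"dx":0,"dy":0,"dz":-4,"wx":0,"wy":0,"wz":-0.118,"claw":0},{"dx":0,"dy":0,"dz":-4,"wx":0,"wy":0,"wz":-0.119,"claw":0},{"dx":0,"dy":0,"dz":0,"wx":0,"wy":0,"wz":0,"claw":0}]' 60
python3 -c "
from h import *
to(.591,-.097,.198,.062)"
```

```text
clock: 6.25
position: [0.5388, 0.4166, 0.2028]
tool_rot: [-3.138, -0.005, 0.063]
force: [0.3, -0.4, -2.2]
grip_width: 0.0193
finger_force: 59.0
pos [0.5388 0.4166 0.2028] rpy [-3.138 -0.005  0.063] F [ 0.3 -0.4 -2.2] grip 0.0193 59.0 t 6.25
tool cm [ 1.99 51.59  0.48] wz 0.001
```

```bash
python3 -m handwheel '[{"dx":0.2,"dy":5,"dz":0,"wx":0,"wy":0,"wz":0,"claw":0},{"dx":0.2,"dy":5.2,"dz":0,"wx":0,"wy":0,"wz":0,"claw":0},{"dx":0.2,"dy":5.2,"dz":0,"wx":0,"wy":0,"wz":0,"claw":0},{"dx":0.2,"dy":5.2,"dz":0,"wx":0,"wy":0,"wz":0,"claw":0},{"dx":0.2,"dy":5.2,"dz":0,"wx":0,"wy":0,"wz":0,"claw":0},{"dx":0.2,"dy":5.2,"dz":0,"wx":0,"wy":0,"wz":0,"claw":0},{"dx":0.2,"dy":5.2,"dz":0,"wx":0,"wy":0,"wz":0,"claw":0},{"dx":0.2,"dy":5.2,"dz":0,"wx":0,"wy":0,"wz":0,"claw":0}]' >/dev/null
python3 -m handwheel '[{"dx":0.2,"dy":5.2,"dz":0,"wx":0,"wy":0,"wz":0,"claw":0},{"dx":0.2,"dy":5,"dz":0,"wx":0,"wy":0,"wz":0,"claw":0},{"dx":0,"dy":0,"dz":2,"wx":0,"wy":0,"wz":0,"claw":0},{"dx":0,"dy":0,"dz":2,"wx":0,"wy":0,"wz":0,"claw":0},{"dx":0,"dy":0,"dz":0,"wx":0,"wy":0,"wz":0,"claw":0}]' 
python3 -c "
from h import *
to(.591,-.097,.123,.062)
T=cam('top');S=cam('scene')
a=T['frame'][170:310,210:400];b=S['frame'][150:290,230:420]
cv2.imwrite('pics/g2.png',np.hstack([cv2.resize(a,(400,295),interpolation=2),cv2.resize(b,(400,295),interpolation=2)]))
"
```

```text
clock: 7.88
position: [0.5883, -0.0979, 0.1571]
tool_rot: [-3.141, 0.003, 0.061]
force: [-1.0, 0.4, -1.9]
grip_width: 0.0196
finger_force: 59.3
pos [ 0.5883 -0.0979  0.1571] rpy [-3.141e+00  3.000e-03  6.100e-02] F [-1.   0.4 -1.9] grip 0.0196 59.3 t 7.88
tool cm [ 0.28 -0.07  3.41] wz -0.001
```

View pics/g2.png

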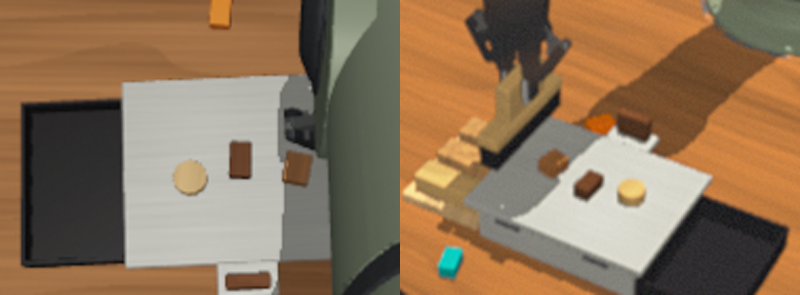

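```bash
python3 -m handwheel '[{"dx":0.2,"dy":0,"dz":1.5,"wx":0,"wy":0,"wz":0,"claw":0},{"dx":0,"dy":0,"dz":1.2,"wx":0,"wy":0,"wz":0,"claw":0},{"dx":0,"dy":0,"dz":0.5,"wx":0,"wy":0,"wz":0,"claw":0},{"dx":0,"dy":0,"dz":0,"wx":0,"wy":0,"wz":0,"claw":0}]' 
python3 -c "
from h import *
to(.591,-.097,.123,.062)
T=cam('top');S=cam('scene')
b=S['frame'][150:290,230:420]
cv2.imwrite('pics/g3.png',cv2.resize(b,(570,420),interpolation=2))
"
```

```text
clock: 8.48
position: [0.5911, -0.0978, 0.1258]
tool_rot: [-3.141, 0.001, 0.062]
force: [-0.1, 0.0, -1.3]
grip_width: 0.0195
finger_force: 59.4
pos [ 0.5911 -0.0978  0.1258] rpy [-3.141e+00  1.000e-03  6.200e-02] F [-0.1  0.  -1.3] grip 0.0195 59.4 t 8.47
tool cm [-0.01 -0.08  0.28] wz -0.0
```

View pics/g3.png

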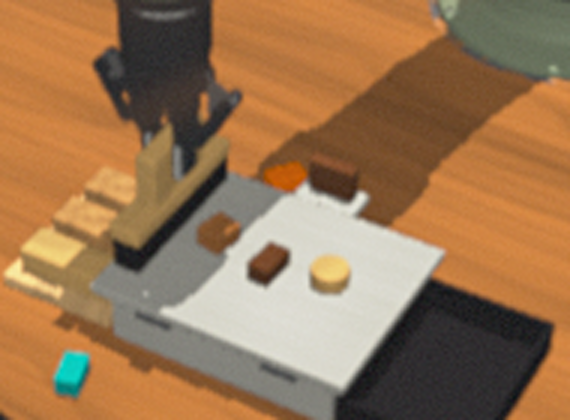

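```bash
python3 -m handwheel '[{"dx":0,"dy":0,"dz":0.3,"wx":0,"wy":0,"wz":0,"claw":0},{"dx":0,"dy":-0.6,"dz":0,"wx":0,"wy":0,"wz":0,"claw":0},{"dx":0,"dy":-1.2,"dz":0,"wx":0,"wy":0,"wz":0,"claw":0},{"dx":0,"dy":-1.2,"dz":0,"wx":0,"wy":0,"wz":0,"claw":0},{"dx":0,"dy":-1.2,"dz":0,"wx":0,"wy":0,"wz":0,"claw":0},{"dx":0,"dy":-1.2,"dz":0,"wx":0,"wy":0,"wz":0,"claw":0},{"dx":0,"dy":-1.2,"dz":0,"wx":0,"wy":0,"wz":0,"claw":0},{"dx":0,"dy":-1.2,"dz":0,"wx":0,"wy":0,"wz":0,"claw":0}]' 
python3 -c "
from h import *
T=cam('top');S=cam('scene')
a=T['frame'][170:310,210:400];b=S['frame'][150:290,230:420]
cv2.imwrite('pics/g4.png',np.hstack([cv2.resize(a,(400,295),interpolation=2),cv2.resize(b,(400,295),interpolation=2)]))
"
```

```text
clock: 9.57
position: [0.5865, -0.0192, 0.1233]
tool_rot: [3.142, -0.0, 0.062]
force: [0.1, 0.1, -1.7]
grip_width: 0.0192
finger_force: 59.3
```

View pics/g4.png

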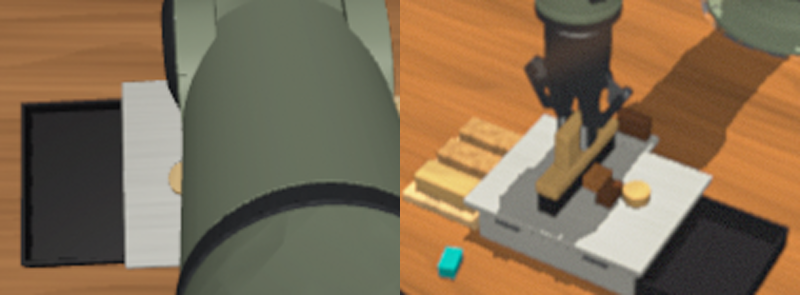

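```bash
python3 -m handwheel '[{"dx":0,"dy":-1.2,"dz":0,"wx":0,"wy":0,"wz":0,"claw":0},{"dx":0,"dy":-1.2,"dz":0,"wx":0,"wy":0,"wz":0,"claw":0},{"dx":0,"dy":-1.2,"dz":0,"wx":0,"wy":0,"wz":0,"claw":0},{"dx":0,"dy":-1.2,"dz":0,"wx":0,"wy":0,"wz":0,"claw":0},{"dx":0,"dy":-1.2,"dz":0,"wx":0,"wy":0,"wz":0,"claw":0},{"dx":0,"dy":-1.2,"dz":0,"wx":0,"wy":0,"wz":0,"claw":0},{"dx":0,"dy":-1.2,"dz":0,"wx":0,"wy":0,"wz":0,"claw":0},{"dx":0,"dy":-1.2,"dz":0,"wx":0,"wy":0,"wz":0,"claw":0}]' 
python3 -m handwheel '[{"dx":0,"dy":-1.2,"dz":0,"wx":0,"wy":0,"wz":0,"claw":0},{"dx":0,"dy":-1.2,"dz":0,"wx":0,"wy":0,"wz":0,"claw":0},{"dx":0,"dy":-1.2,"dz":0,"wx":0,"wy":0,"wz":0,"claw":0},{"dx":0,"dy":-1.2,"dz":0,"wx":0,"wy":0,"wz":0,"claw":0},{"dx":0,"dy":-1.2,"dz":0,"wx":0,"wy":0,"wz":0,"claw":0},{"dx":0,"dy":0,"dz":0,"wx":0,"wy":0,"wz":0,"claw":0}]' 
python3 -c "
from h import *
T=cam('top');S=cam('scene')
a=T['frame'][170:310,210:400];b=S['frame'][180:320,280:470]
cv2.imwrite('pics/g5.png',np.hstack([cv2.resize(a,(400,295),interpolation=2),cv2.resize(b,(400,295),interpolation=2)]))
"
```

```text
clock: 10.68
position: [0.5806, 0.0767, 0.1233]
tool_rot: [-3.142, -0.0, 0.062]
force: [0.6, 0.3, -3.1]
grip_width: 0.0193
finger_force: 59.4
clock: 11.42
position: [0.5768, 0.1369, 0.1233]
tool_rot: [-3.141, 0.0, 0.063]
force: [0.9, -0.9, -2.5]
grip_width: 0.0196
finger_force: 59.3
```

View pics/g5.png

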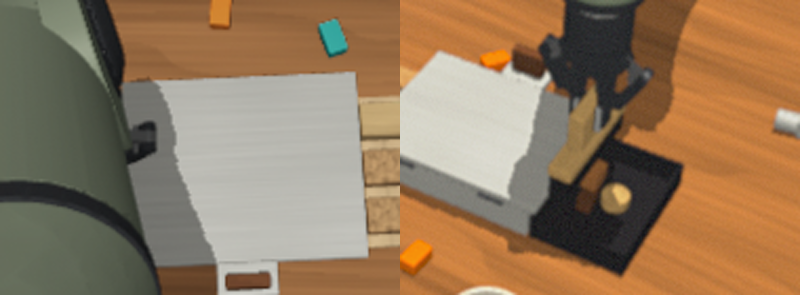

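```bash
python3 -m handwheel '[{"dx":0,"dy":0,"dz":-3,"wx":0,"wy":0,"wz":0,"claw":0},{"dx":0,"dy":-1,"dz":-3,"wx":0,"wy":0,"wz":0,"claw":0},{"dx":0,"dy":-5,"dz":0,"wx":0,"wy":0,"wz":0,"claw":0},{"dx":-0.3,"dy":-5,"dz":0,"wx":0,"wy":0,"wz":0,"claw":0},{"dx":-0.3,"dy":-5,"dz":0,"wx":0,"wy":0,"wz":0,"claw":0},{"dx":-0.3,"dy":-5,"dz":0,"wx":0,"wy":0,"wz":0,"claw":0},{"dx":0,"dy":-5,"dz":0,"wx":0,"wy":0,"wz":0,"claw":0},{"dx":0,"dy":-2,"dz":0,"wx":0,"wy":0,"wz":0,"claw":0}]' 
python3 -c "
from h import *
T=cam('top');S=cam('scene')
a=T['frame'][170:310,190:380];b=S['frame'][200:340,300:490]
cv2.imwrite('pics/g6.png',np.hstack([cv2.resize(a,(400,295),interpolation=2),cv2.resize(b,(400,295),interpolation=2)]))
to(.54,.42,.06)
"
```

```text
clock: 12.52
position: [0.5497, 0.4173, 0.1829]
tool_rot: [-3.141, 0.001, 0.064]
force: [-0.1, -0.2, -2.7]
grip_width: 0.0195
finger_force: 59.4
pos [0.55   0.4163 0.1828] rpy [-3.141e+00  1.000e-03  6.400e-02] F [-0.7 -1.2 -3.1] grip 0.019 59.4 t 12.62
tool cm [-0.97 -0.43 12.28] wz None
```

View pics/g6.png

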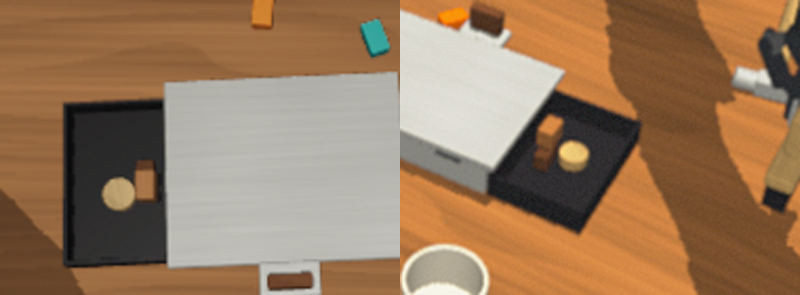

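```bash
python3 -c "
from h import *
np.set_printoptions(precision=4,suppress=True)
T=cam('top');S=cam('scene')
t=lambda x,y:(190+x/2.105,170+y/2.107)
s=lambda x,y:(300+x/2.105,200+y/2.107)
K=np.array([.59,.003]);c,k=np.cos(.062),np.sin(.062)
def q(n,a,b):
    P=tri(T,t(*a),S,s(*b));d=P[:2]-K;print(n,P,'tray xy',c*d[0]+k*d[1],-k*d[0]+c*d[1]-.169)
q('b top',(146,181),(550,125)); q('c top',(118,194),(573,152)); q('near lid corner FL',(168,268),(0,0)) if 0 else None
q('tray far-back corner',(65,103),(580,229)); q('tray far-front',(65,266),(640,123)); q('lid back-left',(164,83),(490,180))
"
```

```text
b top [0.5225 0.3352 0.1716] tray xy -0.04677765366205835 0.1667788387941325
c top [0.5165 0.3659 0.1378] tray xy -0.050842664898331696 0.19776661196018544
tray far-back corner [0.6089 0.4138 0.1225] tray xy 0.04430298127300267 0.23985295090782757
tray far-front [0.449  0.4132 0.1356] tray xy -0.11533753663507136 0.2491981833642872
lid back-left [0.6141 0.3156 0.1634] tray xy 0.04339557786768186 0.14147107350907526
```

```bash
python3 -c "
from h import *
np.set_printoptions(precision=4,suppress=True)
T=cam('top');S=cam('scene')
t=lambda x,y:(190+x/2.105,170+y/2.107)
s=lambda x,y:(300+(x-400)/2.105,200+y/2.107)
K=np.array([.59,.003]);c,k=np.cos(.062),np.sin(.062)
def q(n,a,b):
    P=tri(T,t(*a),S,s(*b));d=P[:2]-K;print(n,P,'tray xy',c*d[0]+k*d[1],-k*d[0]+c*d[1]-.169)
q('b top',(146,181),(550,125)); q('c top',(118,194),(573,152))
q('tray far-back corner',(65,103),(580,229)); q('tray far-front',(65,266),(640,123)); q('lid back-left',(164,83),(490,182))
"
```

```text
b top [0.5726 0.143  0.0487] tray xy -0.0087064069083433 -0.02819747713730547
c top [0.5652 0.1752 0.0153] tray xy -0.014074265793310258 0.004450005050952083
tray far-back corner [0.6639 0.2381 0.0115] tray xy 0.08835466921243272 0.06103836695245621
tray far-front [0.4879 0.2235 0.0271] tray xy -0.0882120275683816 0.057367650748863325
lid back-left [0.6803 0.1287 0.0377] tray xy 0.09788868453302907 -0.049114942025885344
```

```bash
python3 -m handwheel '[{"dx":0,"dy":0,"dz":4,"wx":0,"wy":0,"wz":0,"claw":0},{"dx":0,"dy":0,"dz":4,"wx":0,"wy":0,"wz":0,"claw":0},{"dx":0,"dy":0,"dz":2.5,"wx":0,"wy":0,"wz":0,"claw":0},{"dx":0,"dy":0,"dz":1,"wx":0,"wy":0,"wz":0,"claw":0},{"dx":0,"dy":0,"dz":0.5,"wx":0,"wy":0,"wz":0,"claw":0},{"dx":0,"dy":0,"dz":0.3,"wx":0,"wy":0,"wz":0,"claw":0},{"dx":0,"dy":0,"dz":0,"wx":0,"wy":0,"wz":0,"claw":0}]' 

```

```text
clock: 13.7
position: [0.5509, 0.4148, 0.0609]
tool_rot: [-3.141, -0.001, 0.062]
force: [-0.8, -0.1, -2.2]
grip_width: 0.0195
finger_force: 59.4
```

```bash
python3 -m handwheel '[{"dx":0,"dy":0,"dz":0.15,"wx":0,"wy":0,"wz":0,"claw":0},{"dx":0,"dy":0,"dz":0,"wx":0,"wy":0,"wz":0,"claw":0}]' 
python3 -m handwheel '[{"dx":0,"dy":0,"dz":0,"wx":0,"wy":0,"wz":0,"claw":100},{"dx":0,"dy":0,"dz":0,"wx":0,"wy":0,"wz":0,"claw":100},{"dx":0,"dy":0,"dz":0,"wx":0,"wy":0,"wz":0,"claw":100},{"dx":0,"dy":0,"dz":0,"wx":0,"wy":0,"wz":0,"claw":100},{"dx":0,"dy":0,"dz":-1,"wx":0,"wy":0,"wz":0,"claw":100},{"dx":0,"dy":0,"dz":-3,"wx":0,"wy":0,"wz":0,"claw":100},{"dx":0,"dy":0,"dz":-4,"wx":0,"wy":0,"wz":0,"claw":100},{"dx":0,"dy":0,"dz":-4,"wx":0,"wy":0,"wz":0,"claw":100}]' 
python3 -c "
from h import *
T=cam('top');S=cam('scene')
a=T['frame'][170:330,90:400];b=S['frame'][190:350,310:510]
cv2.imwrite('pics/g7.png',np.hstack([cv2.resize(a,(450,232),interpolation=2),cv2.resize(b,(350,232),interpolation=2)]))
"
```

```text
clock: 13.95
position: [0.5507, 0.4147, 0.059]
tool_rot: [-3.141, -0.0, 0.062]
force: [-0.6, 0.7, -1.5]
grip_width: 0.0197
finger_force: 59.4
clock: 14.95
position: [0.5507, 0.4146, 0.1808]
tool_rot: [-3.141, -0.0, 0.062]
force: [0.1, 0.2, 0.5]
grip_width: 0.0852
finger_force: 0.0
```

View pics/g7.png

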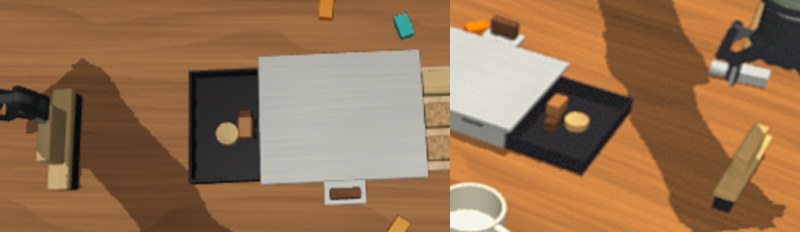

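```bash
python3 -m handwheel '[{"dx":0,"dy":0,"dz":0,"wx":0,"wy":0,"wz":-0.175,"claw":100},{"dx":0,"dy":0,"dz":0,"wx":0,"wy":0,"wz":-0.175,"claw":100},{"dx":0,"dy":0,"dz":0,"wx":0,"wy":0,"wz":-0.175,"claw":100},{"dx":0,"dy":0,"dz":0,"wx":0,"wy":0,"wz":-0.175,"claw":100},{"dx":0,"dy":0,"dz":0,"wx":0,"wy":0,"wz":-0.175,"claw":100},{"dx":0,"dy":0,"dz":0,"wx":0,"wy":0,"wz":-0.175,"claw":100},{"dx":0,"dy":0,"dz":0,"wx":0,"wy":0,"wz":-0.175,"claw":100},{"dx":0,"dy":0,"dz":0,"wx":0,"wy":0,"wz":-0.175,"claw":100}]' >/dev/null
python3 -m handwheel '[{"dx":0,"dy":0,"dz":0,"wx":0,"wy":0,"wz":-0.171,"claw":100},{"dx":0,"dy":0,"dz":0,"wx":0,"wy":0,"wz":0,"claw":100}]'
python3 -c "
from h import *
to(.473,-.0045,.15,1.633);print(np.round(monitor.observe()['qpos'],2))
T=cam('top');S=cam('scene')
a=T['frame'][285:325,295:355];b=S['frame'][190:230,315:375]
cv2.imwrite('pics/g8.png',np.hstack([cv2.resize(a,(400,267),interpolation=2),cv2.resize(b,(400,267),interpolation=2)]))
"
```

```text
clock: 16.3
position: [0.5508, 0.4144, 0.1788]
tool_rot: [-3.141, -0.0, 1.631]
force: [-0.2, 0.9, -0.1]
grip_width: 0.0853
finger_force: 0.0
pos [0.5508 0.4144 0.1788] rpy [-3.141 -0.     1.631] F [-0.2  0.9 -0.1] grip 0.0853 0.0 t 16.3
tool cm [-41.34 -10.31   2.88] wz -0.002
[-0.48  0.71 -0.42  1.44  0.31  1.06 -0.9 ]
```

View pics/g8.png

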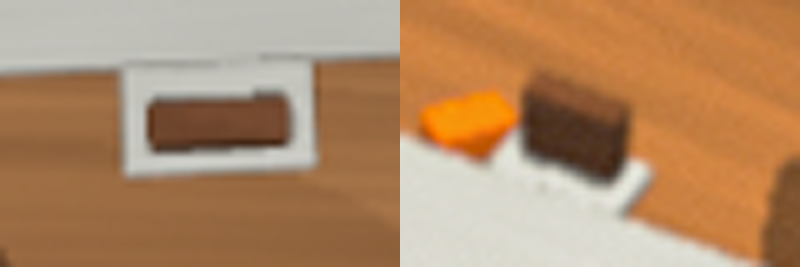

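```bash
python3 -m handwheel '[{"dx":-5.1,"dy":-1.28,"dz":0,"wx":0,"wy":0,"wz":0,"claw":100},{"dx":-5.1,"dy":-1.28,"dz":0,"wx":0,"wy":0,"wz":0,"claw":100},{"dx":-5.1,"dy":-1.28,"dz":0,"wx":0,"wy":0,"wz":0,"claw":100},{"dx":-5.1,"dy":-1.28,"dz":0,"wx":0,"wy":0,"wz":0,"claw":100},{"dx":-5.1,"dy":-1.28,"dz":0,"wx":0,"wy":0,"wz":0,"claw":100},{"dx":-5.1,"dy":-1.28,"dz":0,"wx":0,"wy":0,"wz":0,"claw":100},{"dx":-5.1,"dy":-1.28,"dz":0,"wx":0,"wy":0,"wz":0,"claw":100},{"dx":-5.1,"dy":-1.28,"dz":0,"wx":0,"wy":0,"wz":0,"claw":100}]' >/dev/null
python3 -c "
from h import *
T=cam('top');S=cam('scene')
print(tri(T,(328,303.3),S,(341.55,204.55)),onz(T,328,303.3,.095),onz(S,341.55,204.55,.095))
to(.473,-.0045,.068,1.633);print(np.round(monitor.observe()['qpos'],2))
"
```

```text
[ 0.47170466 -0.00583482  0.08838822] [ 0.47140551 -0.00617832  0.095     ] [ 0.47865916 -0.00143298  0.095     ]
pos [ 0.4726 -0.0043  0.1789] rpy [-3.141e+00  2.000e-03  1.622e+00] F [-1.1  0.7  0.1] grip 0.0852 0.0 t 17.5
tool cm [-0.02  0.04 11.09] wz -0.011
[ 0.22  0.38 -0.43  2.03  0.23  0.78 -0.29]
```

```bash
python3 -m handwheel '[{"dx":0,"dy":0.1,"dz":4,"wx":0,"wy":0,"wz":-0.008,"claw":100},{"dx":0,"dy":0,"dz":3.5,"wx":0,"wy":0,"wz":0,"claw":100},{"dx":0,"dy":0,"dz":2,"wx":0,"wy":0,"wz":0,"claw":100},{"dx":0,"dy":0,"dz":1,"wx":0,"wy":0,"wz":0,"claw":100},{"dx":0,"dy":0,"dz":0.5,"wx":0,"wy":0,"wz":0,"claw":100},{"dx":0,"dy":0,"dz":0,"wx":0,"wy":0,"wz":0,"claw":100}]'
python3 -m handwheel '[{"dx":0,"dy":0,"dz":0,"wx":0,"wy":0,"wz":0,"claw":0},{"dx":0,"dy":0,"dz":0,"wx":0,"wy":0,"wz":0,"claw":0},{"dx":0,"dy":0,"dz":0,"wx":0,"wy":0,"wz":0,"claw":0},{"dx":0,"dy":0,"dz":0,"wx":0,"wy":0,"wz":0,"claw":0},{"dx":0,"dy":0,"dz":0,"wx":0,"wy":0,"wz":0,"claw":0},{"dx":0,"dy":0,"dz":0,"wx":0,"wy":0,"wz":0,"claw":0},{"dx":0,"dy":0,"dz":0,"wx":0,"wy":0,"wz":0,"claw":0}]' 30
```

```text
clock: 18.25
position: [0.475, 0.0012, 0.0692]
tool_rot: [3.141, 0.0, 1.64]
force: [1.1, 0.3, 1.0]
grip_width: 0.0854
finger_force: 0.0
clock: 19.12
position: [0.4712, 0.0007, 0.0687]
tool_rot: [-3.135, 0.001, 1.64]
force: [-24.6, 2.0, 27.7]
grip_width: 0.0134
finger_force: 34.1
```

```bash
python3 -m handwheel '[{"dx":0,"dy":-0.3,"dz":-0.2,"wx":0,"wy":0,"wz":0,"claw":0},{"dx":0,"dy":0,"dz":0,"wx":0,"wy":0,"wz":0,"claw":0},{"dx":0,"dy":0,"dz":0,"wx":0,"wy":0,"wz":0,"claw":0}]'
```

```text
clock: 19.5
position: [0.4714, 0.0008, 0.0706]
tool_rot: [-3.141, 0.0, 1.64]
force: [-1.7, -0.6, -4.3]
grip_width: 0.0134
finger_force: 31.6
```

```bash
python3 -m handwheel '[{"dx":0,"dy":0,"dz":0,"wx":0,"wy":0,"wz":0,"claw":0},{"dx":0,"dy":0,"dz":0,"wx":0,"wy":0,"wz":0,"claw":0},{"dx":0,"dy":0.02,"dz":-0.2,"wx":0.01,"wy":0,"wz":0,"claw":0},{"dx":0,"dy":0.02,"dz":-0.2,"wx":0.01,"wy":0,"wz":0,"claw":0},{"dx":0,"dy":0.02,"dz":-0.2,"wx":0.01,"wy":0,"wz":0,"claw":0}]' 80
python3 -m handwheel '[{"dx":0,"dy":0.02,"dz":-0.2,"wx":0.01,"wy":0,"wz":0,"claw":0},{"dx":0,"dy":0.02,"dz":-0.2,"wx":0.01,"wy":0,"wz":0,"claw":0},{"dx":0,"dy":0.02,"dz":-0.2,"wx":0.01,"wy":0,"wz":0,"claw":0},{"dx":0,"dy":0.02,"dz":-0.2,"wx":0.01,"wy":0,"wz":0,"claw":0}]'
```

```text
clock: 20.12
position: [0.4721, 0.0009, 0.0768]
tool_rot: [-3.11, 0.0, 1.641]
force: [-4.8, -2.5, 4.9]
grip_width: 0.0126
finger_force: 81.4
clock: 20.62
position: [0.4733, 0.0009, 0.085]
tool_rot: [-3.07, 0.0, 1.641]
force: [-4.9, -1.8, -3.2]
grip_width: 0.0124
finger_force: 80.4
```

```bash
python3 -m handwheel '[{"dx":0,"dy":0.04,"dz":-0.4,"wx":0.02,"wy":0,"wz":0,"claw":0},{"dx":0,"dy":0.04,"dz":-0.4,"wx":0.02,"wy":0,"wz":0,"claw":0},{"dx":0,"dy":0.04,"dz":-0.4,"wx":0.02,"wy":0,"wz":0,"claw":0},{"dx":0,"dy":0.04,"dz":-0.4,"wx":0.02,"wy":0,"wz":0,"claw":0},{"dx":0,"dy":0.04,"dz":-0.4,"wx":0.02,"wy":0,"wz":0,"claw":0},{"dx":0,"dy":0.04,"dz":-0.4,"wx":0.02,"wy":0,"wz":0,"claw":0},{"dx":0,"dy":0.04,"dz":-0.4,"wx":0.02,"wy":0,"wz":0,"claw":0},{"dx":0,"dy":0.04,"dz":-0.4,"wx":0.02,"wy":0,"wz":0,"claw":0}]'
python3 -m handwheel '[{"dx":0,"dy":0,"dz":0,"wx":0,"wy":0,"wz":0,"claw":0},{"dx":0,"dy":0,"dz":0,"wx":0,"wy":0,"wz":0,"claw":0},{"dx":0,"dy":0,"dz":0,"wx":0,"wy":0,"wz":0,"claw":0},{"dx":0,"dy":0,"dz":0,"wx":0,"wy":0,"wz":0,"claw":0}]'
python3 -c "
from h import *
T=cam('top');S=cam('scene')
b=S['frame'][140:350,220:520]
cv2.imwrite('pics/g9.png',cv2.resize(b,(800,560),interpolation=2))
"
```

```text
clock: 21.62
position: [0.4814, 0.0015, 0.1163]
tool_rot: [-2.911, 0.0, 1.641]
force: [-2.1, -3.6, -4.9]
grip_width: 0.0124
finger_force: 80.1
clock: 22.12
position: [0.4814, 0.0014, 0.1161]
tool_rot: [-2.911, 0.0, 1.641]
force: [-2.1, -3.9, -4.2]
grip_width: 0.0127
finger_force: 80.1
```

View pics/g9.png

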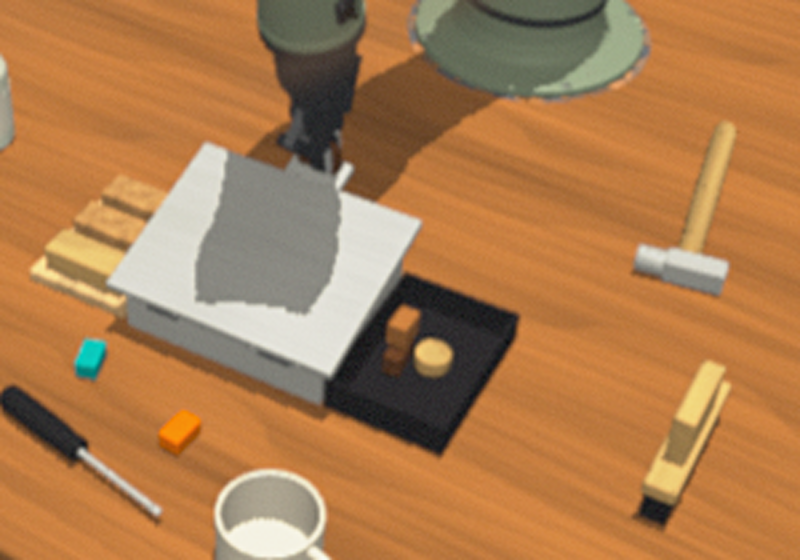

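```bash
python3 -c "
from h import *
S=cam('scene')
K=np.array([.587,.002]);c,k=np.cos(.062),np.sin(.062)
print('seen',220+421/2.667,140+225/2.667)
for th in(0,.1,.15,.2,.23,.3):
    x=.085-.18*np.cos(th)+.011*np.sin(th);z=.05+.18*np.sin(th)+.011*np.cos(th);y=.12
    print(th,proj(S,[K[0]+c*x-k*y,K[1]+k*x+c*y,z]))
"
```

```text
seen 377.8552680914886 224.3644544431946
0 [378.66009597 232.03007523]
0.1 [378.89713695 227.24111537]
0.15 [378.90218716 224.99242408]
0.2 [378.83009741 222.84896067]
0.23 [378.74940008 221.61589979]
0.3 [378.45065797 218.90180879]
```

```bash
python3 -c "
from h import *
print(job_done())"
```

```text
the job is handed in; nothing more can be done
None
```

I handed the job in at about 22 s: the three offcuts are in the tray, the brush is back on the bench clear of the box and tray, and the gripper is holding the lid ajar at about 0.23 rad; the glue bottle was not touched, and no verdict came back.

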